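Fit the relay and lift the heater tray for inspection

ROBOT

A 7-joint arm with a two-finger parallel gripper is mounted at the origin on the work surface. World frame = base frame: x ahead of the robot, y to its left, z up, the work surface at z = 0. Lengths are in m, angles in rad, forces in N, time in s.
With the tool pointing down it reaches from about 0.425 to 0.95 m from the base axis. Payload 4.7 kg.
Tool frame: the origin (TCP) lies on the centre line of the jaws, within the pads' length; the fingertips stand 8 mm ahead of it and the grasp point (between the pads) lies 11 mm behind it; z points along the fingers, y is the line along which they close (so a half turn about z gives the same grasp; the last joint's range is limited). The gripper opens to 87 mm and grips with 3 to 60 N. Pads are 19 mm wide; open, the fingers measure 117 mm over their backs; the gripper's body (75 mm by 190 mm) begins 51 mm behind the grasp point.
Start: joints at [-1.297, 0.469, -0.049, 1.532, 0.024, 1.141, -0.082], TCP at [0.201, 0.644, 0.231] pointing down, gripper open.
Joint ranges: [-2.59, 2.59], [-0.33, 1.99], [-1.39, 1.29], [0.1, 2.45], [-1.04, 4.18], [0.21, 1.99], [-2.66, 2.66]. Speed limits (rad/s): [2.57, 2.57, 3.14, 3.14, 3.14, 3.14, 3.14].

INTERFACE

Orientations are given as a unit quaternion [x, y, z, w].
In Python, from workcell import monitor, cams, arm gives the robot as it stands.
- The arm moves only by the tool step_arm, never from a script. Its argument "series" is a list of rows, each a list of 3 entries, a list of its own where there are three numbers: the shift along the tool's x, y, z in units of 8 cm (1.0 is 8 cm), then the turn, a rotation vector about the tool's x, y, z in units of pi/4 rad (1.0 is pi/4 rad), then the finger opening in mm, from 0 to 87. In form: [[[x, y, z], [ax, ay, az], gripper], ...]. A call has 1 to 5 rows; each row shifts and turns the commanded pose from where the row before left it, along the tool's axes as they then stand; what a row does not reach is not made up. A row lasts 1/10 s, in which the tool goes at most 50 mm and 8.59 degrees, less where a joint would pass 70% of its speed; a pose out of reach is approached as far as the arm can. A call with a number of a shift or a turn outside -1 to 1 is refused whole. A call with a gripper value outside its range is refused whole. The fingers move at their own pace and stop on an object; "force" is the grip in N (left out, the last holds). Time passes only in rows, so rows that do not move let the fingers close. It gives the time, the measured TCP pose, the force, the opening and the grip force at its end, in the units of the state.
- monitor.get_obs(): the state, without advancing time (a new reading comes with each control period).
- cams.read_camera(name): name is "side" or "top" or "wrist"; returns a dict with "image" (480x640x3 uint8, red, green, blue), "fx", "fy", "cx", "cy" (pixels), "extrinsics" (4x4, takes a point from world to camera coordinates). Camera axes: x right, y down, z forward; pixel columns grow to the right and rows downward; lengths in m; the calibration is good to about 2 mm. A picture is of the moment at which its call begins. There is no depth.
- arm.finish_job(): hands the job in; it is judged then, once.
Trained networks look in the newest picture that a camera, given by its name, has taken for a name from the list of things; names that differ only in an ending like _2 or _b are one class to them, and where a whole thing is asked for, a point or a joint stands for the part that bears it (a point fixed in the world has none). Each returns a list of dicts, best first, with "score" (0 to 1); they miss things now and then, are a little off and sometimes report something else, mostly with a low value. They report only what shows in the picture. A call takes as long as a camera call. They do not tell look-alikes from the thing itself.
- cams.search_frame(name, camera): "box" ([left, top, width, height] in pixels, round what is visible of it).
- cams.outline_of(name, camera): "region" (480x640 bool, what is visible of it) and "box" ([left, top, width, height] in pixels, round what is visible of it).
The state is a dict: "clock": time; "qpos": joint angles; "qd": joint speeds; "effort": joint torques, N m; "eef_pos": TCP position; "eef_rot": TCP orientation; "contact_force": force on the tool from outside, world axes, zero at the start; "ft_torque": the same for the moment, N m; "finger_gap": opening from 0.0 (shut) to 1.0 (fully open); "grasp_force": force on a finger pad.
Only numpy, scipy, OpenCV 4.12 (cv2) and the standard library are available. Lean on these libraries where they do the work, as an engineer would, in place of code of your own. Each camera call takes 0.05 s, during which the arm holds its last target. There are 200 camera calls.

TASK

Plug the good relay (clear case, not the scorched brown one) fully home into the empty socket of the coffee maker's heater tray and swing the orange retaining clip fully shut over it. Then lift the tray by its black handle about 10 cm straight up out of its nest so that I can look at the underside, keeping it level, and finish while still holding it there level and still. Leave everything else on the bench where it is.

Things in the scene. Friction and masses are not known exactly. Their poses are not given: they have to be found in the camera images.
- nest: Fixed low assembly nest: base 156 x 292 x 10 mm, two black rebated rails along its long (y) sides, a stop at each end. The tray lies on the rail ledges 30 mm above the bench; lips and stops rise 8 mm past the ledges, with 2 mm play to the tray all round. Origin: centre of its underside on the bench; axes parallel to the tray's.
- tray: Loose aluminium heater-control tray, 130 (x) x 260 (y) mm, 3 mm sheet, side edges 18 mm high, about 0.63 kg with handle (15 percent either way). Cream relay socket at its +y end, yellow transformer (48 mm high) and green terminal strip at -y, small parts (27 mm) under the handle. Balanced about the handle once the relay is in. Origin: centre of its underside; z up, y along it towards the socket.
- handle: Black bow handle standing across the middle of the tray: level grip bar 110 mm long along x, 14 mm thick along y, 14 mm high, on two end legs (86 mm free between them). Origin: middle of the grip bar, 90 mm above the tray's underside; axes parallel to the tray's. Between the bar and the relay's place there is 60 mm free in y.
- socket (a point): Centre of the socket's top face (44 x 56 mm), 30 mm above the tray's underside, 85 mm along +y from its centre; axes as the tray's. Two slots along y at x = -10 and +10 mm, each 8 x 30 mm, 13 mm deep, bevelled mouths, take the relay's two blade rows (2 mm play) until its case rests on the face. The relay's 36 mm side lies along the tray's y, either way round.
- relay: The good plug-in relay, loose, about 80 g: clear case, copper coil inside, black base, standing upright on its brass blades. Case 28 (x) x 36 (y) mm, from 10 to 60 mm height; under it two blade rows along y at x = -10 and +10 mm, each 4 x 26 mm, 10 mm long. Origin: centre of the underside at the blade ends; z up. Fully home, its origin lies 10 mm below socket.
- clip (a joint): Angle of the socket's orange retaining clip (rad): 0 = shut, upright against a stop, with its hook 2 mm over the relay's top; starts at 0.45 to 0.75, leaning out to the tray's +y, away from the relay. Turns about an axis along the tray's x; the light friction (about 0.02 Nm) holds it wherever it is left, with no snap.
- clip_tip (a point): Outer top edge of the clip's arm: arm 20 (x) x 4 mm, 60 mm long from its hinge; pushed from outside towards the tray's -y and up along its arc it swings shut. Its hook projects 16 mm inwards, 48 to 51 mm from the hinge.
- clip_hinge (a point): Hinge axis of the clip, mid-width: 22 mm along tray +y from socket and 4 mm above it. Does not move on the tray.
- old_relay: Scorched relay taken out earlier, dark brown case, same size as the good one. To be left alone. Origin: centre of its underside.
- filter_lid: Black coffee filter cover lying flat, disc 76 mm across (94 mm over its three lugs), 13 mm high, black hub. Leave alone. Origin: centre of its underside.
- filter_lid_white: The same filter cover with a white hub. Leave alone. Origin: centre of its underside.
- screw_dish: Round steel dish of screws, 64 mm across, 26 mm high. Leave alone. Origin: centre of its underside.
- multimeter: Yellow hand multimeter lying on its back, 150 (x) x 78 (y) x 40 mm. Leave alone. Origin: centre of its underside.
- screwdriver: Screwdriver lying on the bench along its x, about 200 mm long, 26 mm thick red handle to -x. Leave alone. Origin: mid-length, underside.
- mug: Blue mug, 80 mm across, 80 mm high, handle at its +y. Leave alone. Origin: centre of its underside.
Not all that is in view belongs to the job. Leave any blue or purple look-alike of the relay alone.

How it is judged:
On the way, in this order (a step that is already met when the one before it is completed fails the run):
1. the good relay is fully home in the socket, with the tray still lying in its nest (z of relay in the frame of socket below -0.008 m and distance between relay and socket below 0.0125 m and angle between the z axis of relay and the z axis of tray, either way round below 0.08 rad and angle between the y axis of relay and the y axis of tray, either way round below 0.2 rad and z of tray in the frame of nest below 0.034 m), for 0.2 s.
2. the retaining clip is shut over the seated relay, with the tray still in its nest (all of step 1 and value of joint clip below 0.1 rad), for 0.2 s.
3. the tray is lifted clear of the nest by its handle (z of tray in the frame of nest between 0.09 and 0.23 m and horizontal distance between tray and nest below 0.1 m and contact force between the fingers and handle above 2 N), for 0.2 s.
At the end, for the whole second after the job is handed in: The gripper holds the tray by its handle, 60 to 200 mm above its place in the nest (within 100 mm sideways), level within 4 degrees, still (15 mm/s, 0.08 rad/s) and touched by nothing else; the good relay is home (within 2 mm) and straight, the clip shut (under 0.1 rad) (all of step 3 and z of relay in the frame of socket below -0.008 m and distance between relay and socket below 0.0125 m and angle between the z axis of relay and the z axis of tray, either way round below 0.08 rad and angle between the y axis of relay and the y axis of tray, either way round below 0.2 rad and value of joint clip below 0.1 rad and angle between tray's own z axis and vertical below 0.07 rad and linear speed of tray below 0.015 m/s and angular speed of tray below 0.08 rad/s and contact force between tray and nest below 0.1 N and contact force between tray and old_relay below 0.1 N and contact force between tray and filter_lid below 0.1 N and contact force between tray and filter_lid_white below 0.1 N and contact force between tray and screw_dish below 0.1 N and contact force between tray and multimeter below 0.1 N and contact force between tray and screwdriver below 0.1 N and contact force between tray and mug below 0.1 N); the arm keeps its last pose, push and grip.
It fails at once if the tray is tipped by more than 0.2 rad (about 11 degrees) (angle between tray's own z axis and vertical above 0.2 rad).
It fails at once if a thing that is not part of the job is moved by more than 30 mm (distance of any of old_relay, filter_lid, filter_lid_white, screw_dish, multimeter, screwdriver, mug from where it was at the start of the episode above 0.03 m).
It also fails if it takes over 64 s, if anything falls off the work surface, if the arm or the gripper's body presses on something with over 40 N, if the wrist force passes 120 N, or if a joint passes its speed limit or range.

## Working session

There is one attempt and no reset: what is moved stays moved. The work goes in short steps, Python scripts to look and compute and a tool call to move; the robot and the scene stay as the last step left them, time stands still between calls to the robot, and variables do not carry over. Pictures are saved under pics/ and viewed, at most 13 in all, crops included, and the job is handed in when it is done.

Besides the shell and the picture viewer there is one more tool, called after ">>>" as name(argument=value, ...) on one line, values as JSON. step_arm: Moves the arm, as the interface text tells. Its arguments: {"type":"object","properties":{"series":{"type":"array"},"force":{"type":"number"}},"required":["series"]}

```bash
ls; mkdir -p pics
cat > h.py <<'E'
import numpy as np, cv2
from scipy.spatial.transform import Rotation as R
from workcell import monitor, cams, arm
def snap(n, f=None):
    c=cams.read_camera(n)
    if f: cv2.imwrite('pics/'+f, c['image'][:,:,::-1])
    return c
def ray(c,u,v,z):
    E=np.array(c['extrinsics']); Rm=E[:3,:3]; o=-Rm.T@E[:3,3]
    d=Rm.T@np.array([(u-c['cx'])/c['fx'],(v-c['cy'])/c['fy'],1])
    return o+d*(z-o[2])/d[2]
def proj(c,P):
    E=np.array(c['extrinsics']); p=np.atleast_2d(P)@E[:3,:3].T+E[:3,3]
    return np.c_[p[:,0]/p[:,2]*c['fx']+c['cx'],p[:,1]/p[:,2]*c['fy']+c['cy']]
E
python3 - <<'E'
from h import *
o=monitor.get_obs(); print({k:np.round(v,3).tolist() for k,v in o.items()})
for n in ('top','side'):
    c=snap(n,n+'0.png'); print(n,np.round(c['extrinsics'],3).tolist(),c['fx'],c['cx'],c['cy'])
    for t in ('relay','tray','handle','clip','socket','nest'):
        print(t,[(round(d['score'],2),np.round(d['box']).tolist()) for d in cams.search_frame(t,n)])
E
```

```text
pics
{'clock': 0.0, 'qpos': [-1.297, 0.469, -0.049, 1.534, 0.024, 1.141, -0.082], 'qd': [-0.001, 0.0, -0.002, -0.003, 0.0, 0.0, -0.0], 'effort': [0.0, -50.797, -0.08, -23.615, -0.061, 0.038, 0.0], 'eef_pos': [0.201, 0.644, 0.229], 'eef_rot': [0.151, 0.989, -0.001, -0.0], 'contact_force': [-0.286, 0.467, 0.841], 'ft_torque': [0.044, -0.043, 0.012], 'grasp_force': 0.0, 'finger_gap': 0.996}
top [[0.02, -1.0, -0.003, -0.001], [-0.994, -0.02, -0.11, 0.564], [0.11, 0.005, -0.994, 1.354], [0.0, 0.0, 0.0, 1.0]] 603.1723767165673 320.18593078906764 241.01720479780516
relay [(0.78, [387.0, 280.0, 19.0, 20.0]), (0.64, [456.0, 325.0, 22.0, 19.0]), (0.58, [411.0, 313.0, 19.0, 22.0]), (0.55, [327.0, 126.0, 75.0, 57.0]), (0.48, [422.0, 280.0, 21.0, 16.0])]
tray [(0.65, [176.0, 241.0, 129.0, 75.0])]
handle [(0.83, [232.0, 252.0, 22.0, 52.0])]
clip [(0.6, [177.0, 286.0, 19.0, 7.0]), (0.28, [472.0, 291.0, 23.0, 19.0])]
socket [(0.64, [171.0, 241.0, 138.0, 78.0])]
nest [(0.63, [182.0, 236.0, 134.0, 87.0])]
side [[0.853, -0.522, 0.02, -0.455], [-0.28, -0.49, -0.826, 0.233], [0.441, 0.699, -0.564, 1.105], [0.0, 0.0, 0.0, 1.0]] 551.1069406817746 315.29281132888644 243.66996324833735
relay [(0.98, [340.0, 324.0, 24.0, 32.0]), (0.84, [316.0, 302.0, 17.0, 30.0]), (0.69, [266.0, 348.0, 20.0, 33.0]), (0.61, [301.0, 332.0, 17.0, 31.0]), (0.6, [317.0, 368.0, 22.0, 39.0])]
tray [(0.83, [215.0, 191.0, 100.0, 81.0]), (0.58, [462.0, 296.0, 44.0, 53.0])]
handle [(0.7, [238.0, 198.0, 41.0, 49.0])]
clip [(0.65, [210.0, 190.0, 104.0, 80.0]), (0.47, [226.0, 192.0, 12.0, 23.0])]
socket [(0.67, [212.0, 189.0, 105.0, 80.0])]
nest [(0.6, [204.0, 220.0, 115.0, 64.0])]
```

Run:
```python
import cv2,numpy as np
t=cv2.imread('pics/top0.png'); s=cv2.imread('pics/side0.png')
a=cv2.resize(t[220:370,150:550],(800,300),interpolation=3)
b=cv2.resize(s[180:420,190:510],(400,300),interpolation=3)
b2=cv2.resize(s[290:420,250:400],(400,300),interpolation=3)
cv2.imwrite('pics/v1.png',np.vstack([a,np.hstack([b,b2])]))
```

```text
(no output)
```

View pics/v1.png

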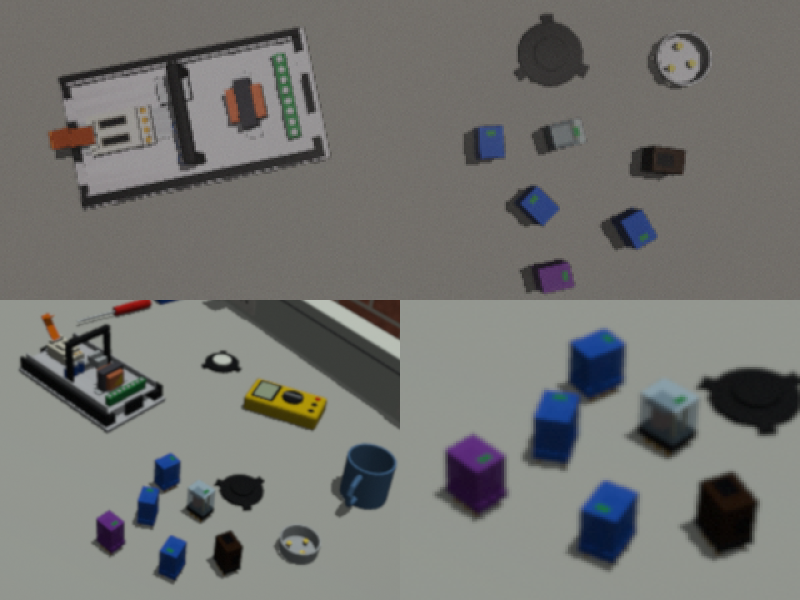

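Run:
```python
from h import *
c=snap('top')
def P(a,b,z): return ray(c,150+a/2,220+b/2,z)
print('relay top',P(561,134,.06),[P(*q,.06) for q in((545,122),(581,122),(584,146),(549,151))])
A=P(174,68,.127);B=P(191,160,.127); print('handle',A,B,(A+B)/2,np.linalg.norm(A-B))
cn=[P(*q,.038) for q in((58,78),(303,28),(328,156),(83,207))]
print('nest',np.round(cn,3).tolist(),np.mean(cn,0))
print('slots',P(112,121,.06),P(116,141,.06),'clip',P(52,139,.11))
m=[d for d in cams.outline_of('relay','top')]
for d in m:
    mm,_=0,0
    r=d['region'].astype(np.uint8); pts=cv2.findNonZero(r); rr=cv2.minAreaRect(pts); print(d['score'],rr, ray(c,*rr[0],.035))
```

```text
relay top [ 0.46210708 -0.23735801  0.06      ] [array([ 0.475106  , -0.21951835,  0.06      ]), array([ 0.47591753, -0.25965004,  0.06      ]), array([ 0.44929559, -0.26294278,  0.06      ]), array([ 0.44296016, -0.22401901,  0.06      ])]
handle [0.52144044 0.18704312 0.127     ] [0.42419273 0.16558537 0.127     ] [0.47281658 0.17631424 0.127     ] 0.09958691205045195
nest [[0.515, 0.332, 0.038], [0.578, 0.054, 0.038], [0.433, 0.022, 0.038], [0.37, 0.297, 0.038]] [0.47396105 0.17605507 0.038     ]
slots [0.46644829 0.2638106  0.06      ] [0.44427748 0.25842971 0.06      ] clip [0.44377676 0.3178187  0.11      ]
0.8 ((394.5, 291.0), (16.0, 15.0), 90.0) [ 0.45235161 -0.16020331  0.035     ]
0.72 ((466.88238525390625, 334.4706115722656), (19.207839965820312, 15.777870178222656), 59.03623962402344) [ 0.35812143 -0.323646    0.035     ]
0.71 ((432.35003662109375, 288.0500183105469), (12.965337753295898, 19.606117248535156), 71.56504821777344) [ 0.46076805 -0.24601656  0.035     ]
0.65 ((426.61541748046875, 357.923095703125), (13.891889572143555, 18.605207443237305), 82.87498474121094) [ 0.30426535 -0.23314976  0.035     ]
0.63 ((418.50006103515625, 323.0000305175781), (19.091880798339844, 13.435029029846191), 45.0) [ 0.38148617 -0.2147902   0.035     ]
0.48 ((491.0, 249.5), (25.0, 28.0), 90.0) [ 0.5513702  -0.37994608  0.035     ]
```

```bash
cat >> h.py <<'E'
def plan(p, yaw, grip, step=0.045, frm=None, tilt=0):
    """rows from the current (or given) pose to TCP p, tool down, tool y at world yaw (deg)"""
    o=monitor.get_obs(); p0,R0=(o['eef_pos'],R.from_quat(o['eef_rot'])) if frm is None else frm
    c,s=np.cos(np.radians(yaw)),np.sin(np.radians(yaw))
    R1=R.from_matrix(np.array([[-s,c,0],[c,s,0],[0,0,-1]]).T if False else np.column_stack([[-s,c,0],[c,s,0],[0,0,-1]]))
    p=np.array(p,float); dv=p-p0; w=(R0.inv()*R1).as_rotvec()
    n=int(max(1,np.ceil(np.linalg.norm(dv)/step),np.ceil(np.degrees(np.linalg.norm(w))/8)))
    rows=[]; Rc=R0
    for i in range(n):
        sh=Rc.inv().apply(dv/n)/.08
        rows.append([np.round(sh,3).tolist(),np.round(w/n/(np.pi/4),3).tolist(),grip]); Rc=Rc*R.from_rotvec(w/n)
    for i in range(0,n,5): print(str(rows[i:i+5]).replace(' ',''))
    return p,R1
def st():
    o=monitor.get_obs(); y=R.from_quat(o['eef_rot']).as_matrix()
    print('t',round(o['clock'],2),'p',np.round(o['eef_pos'],4),'yaw',round(np.degrees(np.arctan2(y[1,1],y[0,1])),2),'z',np.round(y[:,2],3),'F',np.round(o['contact_force'],2),'gap',round(o['finger_gap']*87,1),'gf',round(o['grasp_force'],1),'q',np.round(o['qpos'],2))
E
python3 -c "
from h import *
plan([.474,.176,.36],12.6,60)"
```

```text
[[[-0.385,-0.352,-0.124],[0.0,-0.0,0.103],60],[[-0.412,-0.319,-0.124],[0.0,-0.0,0.103],60],[[-0.436,-0.285,-0.124],[0.0,-0.0,0.103],60],[[-0.458,-0.249,-0.124],[0.0,-0.0,0.103],60],[[-0.476,-0.212,-0.124],[0.0,-0.0,0.103],60]]
[[[-0.492,-0.173,-0.124],[0.0,-0.0,0.103],60],[[-0.504,-0.132,-0.124],[0.0,-0.0,0.103],60],[[-0.513,-0.091,-0.124],[0.0,-0.0,0.103],60],[[-0.519,-0.05,-0.124],[0.0,-0.0,0.103],60],[[-0.521,-0.008,-0.124],[0.0,-0.0,0.103],60]]
[[[-0.52,0.034,-0.124],[0.0,-0.0,0.103],60],[[-0.516,0.076,-0.124],[0.0,-0.0,0.103],60],[[-0.508,0.117,-0.124],[0.0,-0.0,0.103],60]]
```

>>> step_arm(series=[[[-0.385,-0.352,-0.124],[0,0,0.103],60],[[-0.412,-0.319,-0.124],[0,0,0.103],60],[[-0.436,-0.285,-0.124],[0,0,0.103],60],[[-0.458,-0.249,-0.124],[0,0,0.103],60],[[-0.476,-0.212,-0.124],[0,0,0.103],60]])

```text
clock: 1.3
eef_pos: [0.3068, 0.4626, 0.2807]
eef_rot: [0.348, 0.938, 0.0, -0.0]
contact_force: [0.7, 0.7, 0.1]
finger_gap: 0.708
grasp_force: 0.0
```

>>> step_arm(series=[[[-0.492,-0.173,-0.124],[0,0,0.103],60],[[-0.504,-0.132,-0.124],[0,0,0.103],60],[[-0.513,-0.091,-0.124],[0,0,0.103],60],[[-0.519,-0.05,-0.124],[0,0,0.103],60],[[-0.521,-0.008,-0.124],[0,0,0.103],60]])

```text
clock: 1.8
eef_pos: [0.4113, 0.2821, 0.3305]
eef_rot: [0.529, 0.849, 0.0, -0.0]
contact_force: [0.6, -0.3, 0.7]
finger_gap: 0.69
grasp_force: 0.0
```

>>> step_arm(series=[[[-0.52,0.034,-0.124],[0,0,0.103],60],[[-0.516,0.076,-0.124],[0,0,0.103],60],[[-0.508,0.117,-0.124],[0,0,0.103],60],[[0,0,0],[0,0,0],60],[[0,0,0],[0,0,0],60]])

```text
clock: 2.3
eef_pos: [0.4736, 0.1748, 0.3598]
eef_rot: [0.627, 0.779, 0.001, -0.0]
contact_force: [0.2, 0.3, 0.2]
finger_gap: 0.692
grasp_force: 0.0
```

Run:
```python
from h import *
st()
c=snap('wrist','w1.png'); print(np.round(c['extrinsics'],3).tolist(),c['fx'])
E=np.array(c['extrinsics']); print('cam',-E[:3,:3].T@E[:3,3])
tc=np.array([.474,.176,0]); a=np.radians(12.6); X=np.array([np.cos(a),np.sin(a),0]); Y=np.array([-np.sin(a),np.cos(a),0]); Z=np.array([0,0,1])
f=lambda x,y,z: tc+x*X+y*Y+(z)*Z
pts=[f(sx*.078,sy*.146,.038) for sx in(-1,1) for sy in(-1,1)]+[f(sx*.055,sy*.007,.127) for sx in(-1,1) for sy in(-1,1)]+[f(sx*.022,.085+sy*.028,.06) for sx in(-1,1) for sy in(-1,1)]+[f(s*.01+p*.004,.085+q*.015,.06) for s in (-1,1) for p in (-1,1) for q in(-1,1)]
im=c['image'][:,:,::-1].copy()
for u,v in proj(c,pts): cv2.circle(im,(int(round(u)),int(round(v))),2,(0,0,255),-1)
cv2.imwrite('pics/w1o.png',im)
```

```text
t 2.3 p [0.4736 0.1748 0.3598] yaw 12.29 z [ 0.     0.001 -1.   ] F [0.23 0.32 0.24] gap 60.2 gf 0.0 q [-0.79  0.09  0.38  1.76 -0.03  1.3  -0.18]
[[0.977, 0.212, -0.0, -0.499], [0.204, -0.942, 0.266, 0.002], [0.056, -0.26, -0.964, 0.534], [0.0, 0.0, 0.0, 1.0]] 360.1530576110793
cam [0.45788924 0.24609707 0.51373234]
```

View pics/w1o.png

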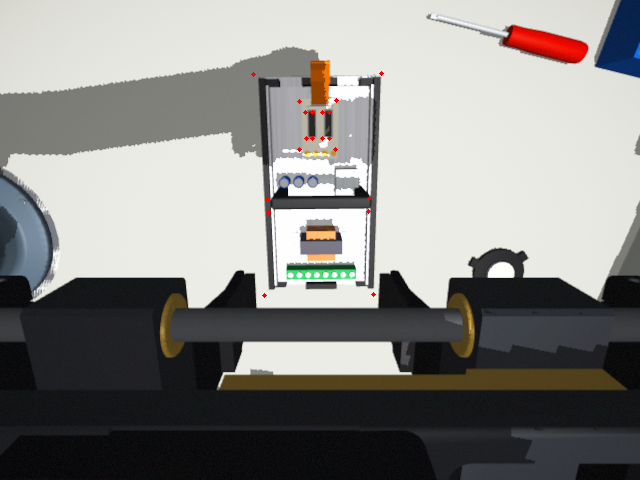

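>>> step_arm(series=[[[0,0,0.475],[0,0,0],60],[[0,0,0.475],[0,0,0],60],[[0,0,0.475],[0,0,0],60],[[0,0,0.475],[0,0,0],60],[[0,0,0.475],[0,0,0],60]])

```text
clock: 2.85
eef_pos: [0.472, 0.1774, 0.1677]
eef_rot: [0.625, 0.781, 0.0, -0.001]
contact_force: [-0.9, -0.5, 0.2]
finger_gap: 0.693
grasp_force: 0.0
```

>>> step_arm(series=[[[0,0,0],[0,0,0],60],[[0,0,0],[0,0,0],60]])

```text
clock: 3.05
eef_pos: [0.4729, 0.1767, 0.1696]
eef_rot: [0.626, 0.78, -0.0, -0.0]
contact_force: [-0.7, -0.1, -0.6]
finger_gap: 0.69
grasp_force: 0.0
```

Run:
```python
from h import *
st()
c=snap('wrist','w2.png'); E=np.array(c['extrinsics']); print('cam',-E[:3,:3].T@E[:3,3])
np.savez('w2.npz',E=E)
im=c['image'][:,:,::-1].copy()
cv2.imwrite('pics/w2o.png',cv2.resize(im[20:290,200:440],(533,600),interpolation=3))
```

```text
t 3.05 p [0.4729 0.1767 0.1696] yaw 12.53 z [-0.001 -0.    -1.   ] F [-0.71 -0.05 -0.6 ] gap 60.0 gf 0.0 q [-0.75  0.27  0.37  2.02 -0.12  0.88 -0.1 ]
cam [0.45711739 0.24806943 0.32346969]
```

View pics/w2o.png

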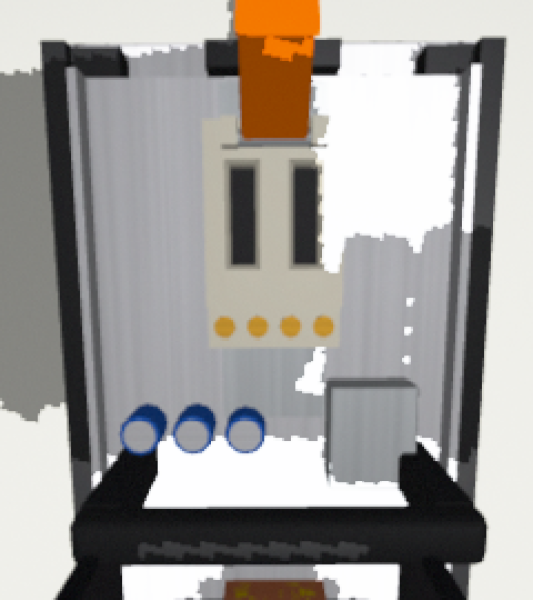

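Run:
```python
from h import *
c=snap('wrist')
q=lambda a,b,z: ray(c,200+(a-.5)/2.221,20+(b-.5)/2.222,z)
s=q(275.4,214.5,.06); print('socket',s)
L0,L1=q(242.5,160,.06),q(242.5,268,.06); print('slot len',np.linalg.norm(L0-L1),'yaw',np.degrees(np.arctan2(*(L0-L1)[1::-1]))-90)
print('slot sep',q(308,214,.06)-q(242.5,214,.06))
h1,h2=q(72,562,.127),q(487,562,.127); d=h2-h1; print('handle far edge',h1,h2,np.linalg.norm(d),np.degrees(np.arctan2(d[1],d[0])))
a=np.radians(12.6); Y=np.array([-np.sin(a),np.cos(a),0]); print('handle ctr',(h1+h2)/2+.007*Y,'from socket',s-.085*Y)
for z in(.06,):
  n1,n2=q(203,118,z),q(341,347,z); print('socket corners',n1,n2)
print('rail tops', q(40,42,.038),q(507,38,.038), np.linalg.norm(q(40,42,.038)-q(507,38,.038)),np.degrees(np.arctan2(*(q(507,38,.038)-q(40,42,.038))[1::-1])))
# clip tip: outer top edge
H=s+.022*Y; H[2]=.064
for A in (.45,.55,.65,.75):
  T=H+np.sin(A)*.06*Y+np.array([0,0,np.cos(A)*.06]); print(A,T,(proj(c,T)[0]-[200,20])*2.22, (proj(c,H)[0]-[200,20])*2.22)
# side view
cs=snap('side','side1.png')
for A in (.45,.55,.65,.75):
  T=H+np.sin(A)*.06*Y+np.array([0,0,np.cos(A)*.06]); print(A,proj(cs,[T,H]).round(1).tolist())
```

```text
socket [0.45985662 0.26238213 0.06      ]
slot len 0.032260732124570556 yaw 12.094023047083198
slot sep [0.02011368 0.00443301 0.        ]
handle far edge [0.42611758 0.16225055 0.127     ] [0.5330623  0.18577844 0.127     ] 0.10950221281225044 12.40744367148459
handle ctr [0.47806294 0.18084591 0.127     ] from socket [0.47839879 0.1794292  0.06      ]
socket corners [0.43212021 0.2849126  0.06      ] [0.48998266 0.22671804 0.06      ]
rail tops [0.37412921 0.29883533 0.038     ] [0.52110239 0.33244304 0.038     ] 0.15076668826230535 12.880129916679683
0.45 [0.44936438 0.3093217  0.11802683] [280.15979269 -21.28848692] [275.1869628  136.55698551]
0.55 [0.44821622 0.31445825 0.11515147] [279.92487157 -42.90107459] [275.1869628  136.55698551]
0.65 [0.44713643 0.31928899 0.11176503] [279.63263535 -61.79859032] [275.1869628  136.55698551]
0.75 [0.44613577 0.32376566 0.10790133] [279.2903512 -77.70935  ] [275.1869628  136.55698551]
0.45 [[227.8, 189.8], [235.1, 211.1]]
0.55 [[226.6, 190.0], [235.1, 211.1]]
0.65 [[225.6, 190.5], [235.1, 211.1]]
0.75 [[224.7, 191.1], [235.1, 211.1]]
```

```bash
python3 -c "
from h import *
plan([.465,-.326,.1696],5,60)"
```

```text
[[[-0.509,-0.123,0.001],[0.0,-0.0,0.014],60],[[-0.51,-0.117,0.001],[0.0,-0.0,0.014],60],[[-0.512,-0.112,0.001],[0.0,-0.0,0.014],60],[[-0.513,-0.106,0.001],[0.0,-0.0,0.014],60],[[-0.514,-0.1,0.001],[0.0,-0.0,0.014],60]]
[[[-0.515,-0.095,0.001],[0.0,-0.0,0.014],60],[[-0.516,-0.089,0.001],[0.0,-0.0,0.014],60],[[-0.517,-0.084,0.002],[0.0,-0.0,0.014],60],[[-0.518,-0.078,0.002],[0.0,-0.0,0.014],60],[[-0.519,-0.072,0.002],[0.0,-0.0,0.014],60]]
[[[-0.519,-0.067,0.002],[0.0,-0.0,0.014],60],[[-0.52,-0.061,0.002],[0.0,-0.0,0.014],60]]
```

>>> step_arm(series=[[[-0.51,-0.123,0],[0,0,0.014],60],[[-0.51,-0.117,0],[0,0,0.014],60],[[-0.512,-0.112,0],[0,0,0.014],60],[[-0.513,-0.106,0],[0,0,0.014],60],[[-0.514,-0.1,0],[0,0,0.014],60]])

```text
clock: 3.7
eef_pos: [0.4701, -0.0354, 0.1715]
eef_rot: [0.648, 0.762, 0.002, 0.001]
contact_force: [-0.7, -0.1, -0.4]
finger_gap: 0.69
grasp_force: 0.0
```

>>> step_arm(series=[[[-0.515,-0.095,0],[0,0,0.014],60],[[-0.516,-0.089,0],[0,0,0.014],60],[[-0.517,-0.084,0],[0,0,0.014],60],[[-0.518,-0.078,0],[0,0,0.014],60],[[-0.519,-0.072,0],[0,0,0.014],60]])

```text
clock: 4.2
eef_pos: [0.4657, -0.2454, 0.1715]
eef_rot: [0.668, 0.744, 0.001, 0.002]
contact_force: [0.3, 0.1, -0.6]
finger_gap: 0.687
grasp_force: 0.0
```

>>> step_arm(series=[[[-0.519,-0.067,0],[0,0,0.014],60],[[-0.52,-0.061,0],[0,0,0.014],60],[[0,0,0],[0,0,0],60],[[0,0,0],[0,0,0],60]])

```text
clock: 4.6
eef_pos: [0.4632, -0.3284, 0.1708]
eef_rot: [0.677, 0.736, 0.001, 0.001]
contact_force: [-0.3, 1.1, -0.8]
finger_gap: 0.688
grasp_force: 0.0
```

Run:
```python
from h import *
st()
c=snap('wrist','w3.png')
im=c['image'][:,:,::-1].copy()
cv2.imwrite('pics/w3o.png',cv2.resize(im[50:200,240:400],(640,600),interpolation=3))
```

```text
t 4.6 p [ 0.4632 -0.3284  0.1708] yaw 4.72 z [ 0.002 -0.001 -1.   ] F [-0.26  1.06 -0.85] gap 59.9 gf 0.0 q [ 0.08  0.4   0.6   1.89 -0.27  0.94  0.89]
```

View pics/w3o.png

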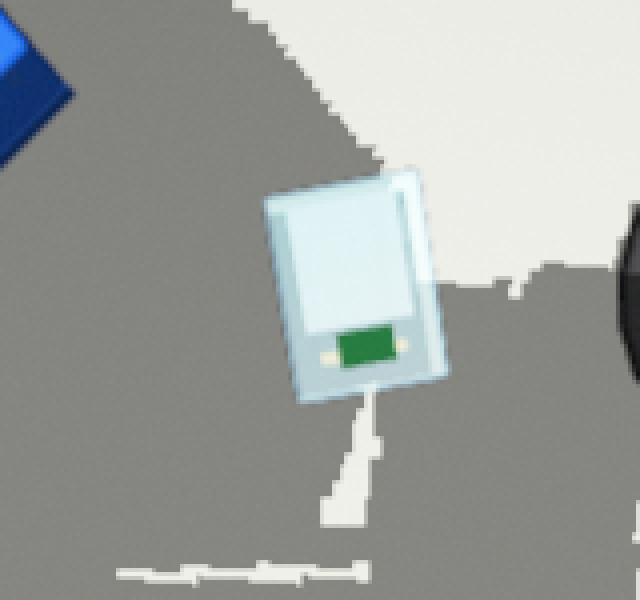

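Run:
```python
from h import *
c=snap('wrist')
K=np.array([ray(c,240+(a-.5)/4,50+(b-.5)/4,.06) for a,b in((264,199),(417,170),(449,374),(300,403))])
print(K.round(4).tolist(),'ctr',K.mean(0))
e=lambda i,j:(np.linalg.norm(K[j]-K[i]),np.degrees(np.arctan2(*(K[j]-K[i])[1::-1])))
print([e(*x) for x in((0,1),(3,2),(3,0),(2,1))])
m=K.mean(0); np.save('relay.npy',m)
```

```text
[[0.4477, -0.2304, 0.06], [0.4734, -0.2236, 0.06], [0.4826, -0.2568, 0.06], [0.4566, -0.264, 0.06]] ctr [ 0.46509053 -0.24372524  0.06      ]
[(np.float64(0.026681771970989053), np.float64(14.873412025458842)), (np.float64(0.026959915513826708), np.float64(15.516152821709026)), (np.float64(0.034776447029175296), np.float64(104.98106113811609)), (np.float64(0.034475651442283), np.float64(105.4414427941176))]
```

```bash
python3 -c "
from h import *
f=plan([.4651,-.2437,.11],15.2,44)
plan([.4651,-.2437,.031],15.2,44,frm=f)"
```

```text
[[[0.341,0.035,0.251],[0.001,-0.0,-0.076],44],[[0.338,0.055,0.251],[0.001,-0.0,-0.076],44],[[0.334,0.076,0.251],[0.001,-0.0,-0.076],44]]
[[[0.0,0.0,0.494],[0.0,0.0,0.0],44],[[0.0,0.0,0.494],[0.0,0.0,0.0],44]]
```

>>> step_arm(series=[[[0.341,0.035,0.251],[0,0,-0.076],44],[[0.338,0.055,0.251],[0,0,-0.076],44],[[0.334,0.076,0.251],[0,0,-0.076],44],[[0,0,0],[0,0,0],44],[[0,0,0],[0,0,0],44]])

```text
clock: 5.2
eef_pos: [0.465, -0.2432, 0.1095]
eef_rot: [0.607, 0.795, 0.0, -0.0]
contact_force: [0.5, 0.3, 0.2]
finger_gap: 0.508
grasp_force: 0.0
```

```bash
python3 -c "
from h import *
st()
plan([.4651,-.2437,.031],15.2,44)"
```

```text
t 5.2 p [ 0.465  -0.2432  0.1095] yaw 15.29 z [ 0.     0.001 -1.   ] F [0.47 0.3  0.18] gap 44.2 gf 0.0 q [-0.    0.4   0.51  2.03 -0.28  0.77  0.94]
[[[-0.003,-0.0,0.49],[0.0,-0.0,0.001],44],[[-0.003,-0.0,0.49],[0.0,-0.0,0.001],44]]
```

>>> step_arm(series=[[[0,0,0.24],[0,0,0],44],[[0,0,0.25],[0,0,0],44],[[0,0,0.25],[0,0,0],44],[[0,0,0.25],[0,0,0],44],[[0,0,0],[0,0,0],44]], force=8)

```text
clock: 5.7
eef_pos: [0.4637, -0.2452, 0.0291]
eef_rot: [0.608, 0.794, -0.0, -0.001]
contact_force: [-0.5, -0.1, -0.3]
finger_gap: 0.505
grasp_force: 0.0
```

>>> step_arm(series=[[[0,0,0],[0,0,0],20],[[0,0,0],[0,0,0],20],[[0,0,0],[0,0,0],20],[[0,0,0],[0,0,0],20],[[0,0,0],[0,0,0],20]])

```text
clock: 6.2
eef_pos: [0.4652, -0.2456, 0.0312]
eef_rot: [0.608, 0.794, 0.0, 0.001]
contact_force: [-0.6, 0.2, 7.0]
finger_gap: 0.323
grasp_force: 8.0
```

```bash
python3 -c "
from h import *
st()
c=snap('wrist','w4.png')
f=plan([.4651,-.2437,.1],15.2,50)
a=np.radians(15.2)
plan([.4651+.0865*np.sin(a)-.006*np.cos(a),-.2437-.0865*np.cos(a)-.006*np.sin(a),.1696],15.2,50,frm=f)
"
```

```text
t 6.2 p [ 0.4652 -0.2456  0.0312] yaw 15.09 z [ 0.002 -0.001 -1.   ] F [-0.63  0.21  7.01] gap 28.1 gf 8.0 q [ 0.07  0.53  0.43  2.07 -0.38  0.61  1.03]
[[[0.011,0.003,-0.43],[0.001,0.001,-0.001],50],[[0.011,0.003,-0.43],[0.001,0.001,-0.001],50]]
[[[-0.36,-0.025,-0.29],[0.0,0.0,0.0],50],[[-0.36,-0.025,-0.29],[0.0,0.0,0.0],50],[[-0.36,-0.025,-0.29],[0.0,0.0,0.0],50]]
```

>>> step_arm(series=[[[0,0,0],[0,0,0],50],[[0,0,0],[0,0,0],50],[[0,0,0],[0,0,0],50],[[0,0,-0.43],[0,0,0],50],[[0,0,-0.43],[0,0,0],50]])

```text
clock: 6.75
eef_pos: [0.4633, -0.2446, 0.0986]
eef_rot: [0.608, 0.794, -0.001, -0.002]
contact_force: [0.5, 0.1, -0.3]
finger_gap: 0.57
grasp_force: 0.0
```

>>> step_arm(series=[[[-0.36,-0.025,-0.29],[0,0,0],50],[[-0.36,-0.025,-0.29],[0,0,0],50],[[-0.36,-0.025,-0.29],[0,0,0],50],[[0,0,0],[0,0,0],50],[[0,0,0],[0,0,0],50]])

```text
clock: 7.25
eef_pos: [0.4808, -0.3302, 0.1683]
eef_rot: [0.609, 0.794, 0.0, -0.0]
contact_force: [-0.5, 0.6, -0.2]
finger_gap: 0.577
grasp_force: 0.0
```

Run:
```python
from h import *
st()
c=snap('wrist','w5.png')
im=c['image'][:,:,::-1].copy(); w4=cv2.imread('pics/w4.png')
cv2.imwrite('pics/w5o.png',np.hstack([cv2.resize(im[70:190,270:380],(440,480),interpolation=3),cv2.resize(w4[180:420,235:415],(360,480))]))
```

```text
t 7.25 p [ 0.4808 -0.3302  0.1683] yaw 15.03 z [-0.  0. -1.] F [-0.48  0.59 -0.15] gap 50.2 gf 0.0 q [ 0.11  0.42  0.55  1.85 -0.26  0.95  1.04]
```

View pics/w5o.png

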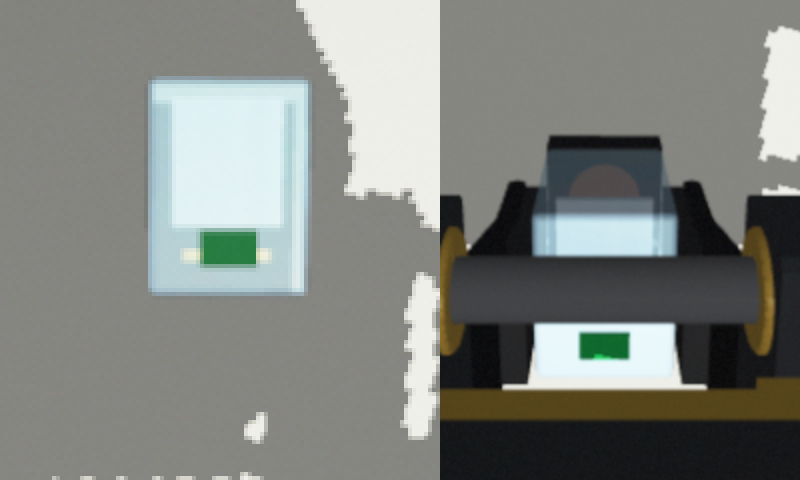

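Run:
```python
from h import *
c=snap('wrist')
o=monitor.get_obs(); p=o['eef_pos']; M=R.from_quat(o['eef_rot']).as_matrix()
K=np.array([ray(c,270+(a-.5)/4,70+(b-.5)/4,.06) for a,b in((149,78),(309,78),(307,293),(149,293))])
m=K.mean(0); print('ctr',m, 'tool frame rel TCP',M.T@(m-p))
e=lambda i,j:(np.linalg.norm(K[j]-K[i]).round(4),np.degrees(np.arctan2(*(K[j]-K[i])[1::-1])).round(2))
print([e(*x) for x in((0,1),(3,2),(3,0),(2,1))])
g=np.array([.4652,-.2449,.031]); print('shift from grasp TCP in tool', M.T@(g-p), 'bias', M.T@(m-g))
```

```text
ctr [ 0.46434984 -0.24377521  0.06      ] tool frame rel TCP [0.08546657 0.00671545 0.10729251]
[(np.float64(0.0271), np.float64(15.03)), (np.float64(0.0278), np.float64(15.04)), (np.float64(0.0353), np.float64(104.63)), (np.float64(0.0352), np.float64(105.75))]
shift from grasp TCP in tool [0.08407725 0.00728816 0.13628785] bias [ 0.00138932 -0.00057272 -0.02899534]
```

>>> step_arm(series=[[[0.36,0.025,0.29],[0,0,0],50],[[0.36,0.025,0.29],[0,0,0],50],[[0.36,0.025,0.29],[0,0,0],50],[[0,0,0],[0,0,0],50],[[0,0,0.43],[0,0,0],50]])

```text
clock: 7.85
eef_pos: [0.4667, -0.2441, 0.0659]
eef_rot: [0.607, 0.795, 0.001, 0.003]
contact_force: [1.1, -0.2, 0.2]
finger_gap: 0.577
grasp_force: 0.0
```

>>> step_arm(series=[[[0,0,0.43],[0,0,0],50],[[0,0,0],[0,0,0],50],[[0,0,0],[0,0,0],20],[[0,0,0],[0,0,0],20],[[0,0,0],[0,0,0],20]], force=20)

```text
clock: 8.35
eef_pos: [0.4654, -0.2455, 0.0315]
eef_rot: [0.608, 0.794, 0.0, 0.001]
contact_force: [1.0, -0.1, -0.2]
finger_gap: 0.385
grasp_force: 0.0
```

>>> step_arm(series=[[[0,0,0],[0,0,0],20],[[0,0,0],[0,0,0],20],[[0,0,-0.2],[0,0,0],20],[[0,0,-0.4],[0,0,0],20],[[0,0,-0.5],[0,0,0],20]])

```text
clock: 8.85
eef_pos: [0.4631, -0.2444, 0.118]
eef_rot: [0.608, 0.794, -0.001, -0.002]
contact_force: [1.1, 0.1, 0.2]
finger_gap: 0.32
grasp_force: 20.0
```

```bash
python3 -c "
from h import *
st()
plan([.4735,.1765,.18],12.4,20)
"
```

```text
t 8.85 p [ 0.4631 -0.2444  0.118 ] yaw 15.09 z [-0.003  0.001 -1.   ] F [1.12 0.06 0.25] gap 27.8 gf 20.0 q [-0.02  0.39  0.53  2.03 -0.27  0.8   0.94]
[[[0.505,0.149,-0.077],[-0.0,-0.0,0.006],20],[[0.505,0.147,-0.077],[-0.0,-0.0,0.006],20],[[0.506,0.145,-0.077],[-0.0,-0.0,0.006],20],[[0.507,0.142,-0.077],[-0.0,-0.0,0.006],20],[[0.507,0.14,-0.077],[-0.0,-0.0,0.006],20]]
[[[0.508,0.137,-0.077],[-0.0,-0.0,0.006],20],[[0.509,0.135,-0.077],[-0.0,-0.0,0.006],20],[[0.509,0.133,-0.077],[-0.0,-0.0,0.006],20],[[0.51,0.13,-0.077],[-0.0,-0.0,0.006],20],[[0.51,0.128,-0.077],[-0.0,-0.0,0.006],20]]
```

>>> step_arm(series=[[[0.505,0.149,-0.12],[0,0,0.006],20],[[0.505,0.147,-0.12],[0,0,0.006],20],[[0.506,0.145,-0.12],[0,0,0.006],20],[[0.507,0.142,-0.12],[0,0,0.006],20],[[0.507,0.14,-0.12],[0,0,0.006],20]])

```text
clock: 9.35
eef_pos: [0.4691, -0.0329, 0.1667]
eef_rot: [0.618, 0.787, 0.0, 0.0]
contact_force: [0.6, 0.1, -0.7]
finger_gap: 0.316
grasp_force: 20.0
```

>>> step_arm(series=[[[0.508,0.137,-0.17],[0,0,0.006],20],[[0.509,0.135,0],[0,0,0.006],20],[[0.509,0.133,0],[0,0,0.006],20],[[0.51,0.13,0],[0,0,0.006],20],[[0.51,0.128,0],[0,0,0.006],20]])

```text
clock: 9.85
eef_pos: [0.4742, 0.1774, 0.18]
eef_rot: [0.627, 0.779, 0.0, -0.0]
contact_force: [1.2, -0.7, -1.0]
finger_gap: 0.319
grasp_force: 20.0
```

>>> step_arm(series=[[[0,0,0],[0,0,0],20],[[0,0,0],[0,0,0],20],[[0,0,0],[0,0,0],20]])

```text
clock: 10.15
eef_pos: [0.4745, 0.1743, 0.1797]
eef_rot: [0.627, 0.779, -0.0, 0.0]
contact_force: [1.0, 0.1, -0.8]
finger_gap: 0.322
grasp_force: 20.0
```

Run:
```python
from h import *
st()
c=snap('wrist','w6.png')
im=c['image'][:,:,::-1].copy()
s=np.array([.45986,.26238,.06]); print(proj(c,s))
u,v=proj(c,s)[0]; u0,v0=int(u)-50,int(v)-50; print(u0,v0)
t=snap('top','t6.png')['image'][:,:,::-1]; sd=snap('side','s6.png')['image'][:,:,::-1]
cv2.imwrite('pics/w6o.png',np.hstack([cv2.resize(im[v0:v0+110,u0:u0+100],(500,550),interpolation=3),np.vstack([cv2.resize(sd[170:280,200:320],(300,275),interpolation=3),cv2.resize(im[220:420,200:440],(300,275))])]))
```

```text
t 10.15 p [0.4745 0.1743 0.1797] yaw 12.29 z [-0.    -0.001 -1.   ] F [ 0.96  0.09 -0.76] gap 28.0 gf 20.0 q [-0.78  0.26  0.41  2.01 -0.13  0.9  -0.09]
[[323.55711437 113.01330963]]
273 63
```

View pics/w6o.png

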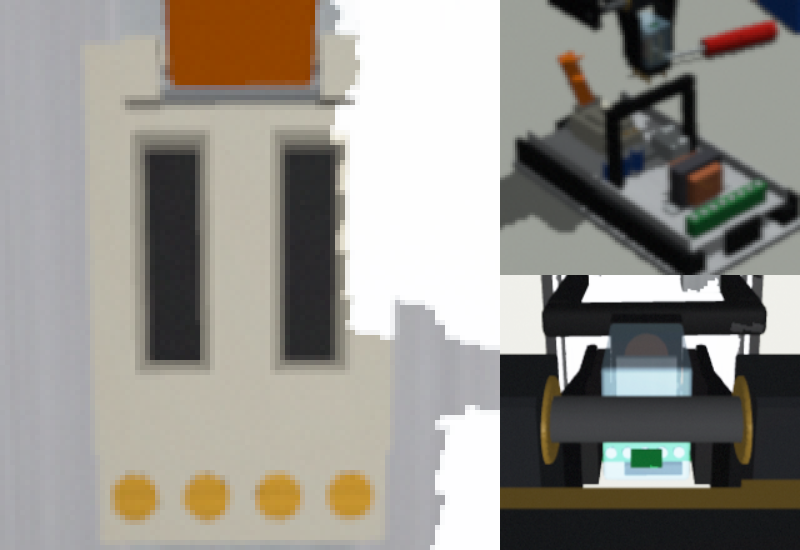

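Run:
```python
from h import *
c=snap('wrist'); o=monitor.get_obs(); p=o['eef_pos']; M=R.from_quat(o['eef_rot']).as_matrix(); st()
q=lambda a,b,z=.06: ray(c,273+(a-.5)/5,63+(b-.5)/5,z)
s=q(241,250.5); print('socket',s,'tool',M.T@(s-p))
for a,b in((136,206),(276,346)): pass
d=q(171,132)-q(173,370); print('slot yaw',np.degrees(np.arctan2(d[1],d[0]))-90,np.linalg.norm(d))
d=q(311,250)-q(171,250); print('x yaw',np.degrees(np.arctan2(d[1],d[0])),np.linalg.norm(d))
```

```text
t 10.35 p [0.4747 0.1745 0.1798] yaw 12.26 z [ 0.  0. -1.] F [-0.16 -0.09 -0.43] gap 27.7 gf 20.0 q [-0.78  0.26  0.41  2.01 -0.13  0.9  -0.09]
socket [0.45845845 0.26205984 0.06      ] tool [0.0890039  0.00271754 0.11976233]
slot yaw 12.272089245057401 0.03251226715131568
x yaw 12.164676351322294 0.020162323456915984
```

>>> step_arm(series=[[[0.365,0.015,0],[0,0,0],20],[[0.365,0.016,0],[0,0,0],20],[[0.365,0.015,0],[0,0,0],20],[[0,0,0.4],[0,0,0],20],[[0,0,0.4],[0,0,0],20]])

```text
clock: 10.85
eef_pos: [0.46, 0.2633, 0.1158]
eef_rot: [0.626, 0.78, 0.002, 0.0]
contact_force: [0.4, 0.0, -1.0]
finger_gap: 0.322
grasp_force: 20.0
```

>>> step_arm(series=[[[0,0,0.13],[0,0,0],20],[[0,0,0],[0,0,0],20],[[0,0,0],[0,0,0],20]])

```text
clock: 11.15
eef_pos: [0.4604, 0.262, 0.1063]
eef_rot: [0.627, 0.779, 0.001, 0.0]
contact_force: [0.4, -0.3, -0.3]
finger_gap: 0.318
grasp_force: 20.0
```

Run:
```python
from h import *
st()
c=snap('wrist','w7.png'); sd=snap('side','s7.png')['image'][:,:,::-1]
im=c['image'][:,:,::-1]
cv2.imwrite('pics/w7o.png',np.hstack([cv2.resize(im[180:420,200:440],(500,500)),cv2.resize(sd[180:250,200:280],(300,262),interpolation=3)[:262].repeat(2,0)[:500]]))
```

```text
t 11.15 p [0.4604 0.262  0.1063] yaw 12.32 z [ 0.001  0.001 -1.   ] F [ 0.39 -0.26 -0.34] gap 27.7 gf 20.0 q [-0.87  0.39  0.34  2.02 -0.19  0.76 -0.2 ]
```

>>> step_arm(series=[[[0,0,0.08],[0,0,0],20],[[0,0,0.08],[0,0,0],20],[[0,0,0.05],[0,0,0],20],[[0,0,0.05],[0,0,0],20],[[0,0,0],[0,0,0],20]])

```text
clock: 11.75
eef_pos: [0.459, 0.2619, 0.0837]
eef_rot: [0.627, 0.779, -0.001, -0.0]
contact_force: [-0.2, 0.4, -0.7]
finger_gap: 0.323
grasp_force: 20.0
```

>>> step_arm(series=[[[0,0,0.02],[0,0,0],20],[[0,0,0.02],[0,0,0],20],[[0,0,0.015],[0,0,0],20],[[0,0,0],[0,0,0],20],[[0,0,0],[0,0,0],20]])

```text
clock: 12.25
eef_pos: [0.4595, 0.2623, 0.0813]
eef_rot: [0.627, 0.779, 0.0, -0.0]
contact_force: [-3.3, -1.1, 9.7]
finger_gap: 0.318
grasp_force: 20.0
```

```bash
python3 -c "
from h import *
st()"
```

```text
t 12.25 p [0.4595 0.2623 0.0813] yaw 12.39 z [-0.     0.001 -1.   ] F [-3.28 -1.11  9.66] gap 27.7 gf 20.0 q [-0.86  0.43  0.33  2.03 -0.21  0.71 -0.18]
```

>>> step_arm(series=[[[0,0,0.012],[0,0,0],20],[[0,0,0],[0,0,0],20],[[0,0,0],[0,0,0],20]])

```text
clock: 12.55
eef_pos: [0.4596, 0.2623, 0.0813]
eef_rot: [0.627, 0.779, 0.0, -0.001]
contact_force: [-4.0, -2.7, 16.8]
finger_gap: 0.319
grasp_force: 20.0
```

>>> step_arm(series=[[[0,0,0],[0,0,0],46],[[0,0,0],[0,0,0],46],[[0,0,0],[0,0,0],46],[[0,0,-0.1],[0,0,0],46],[[0,0,-0.3],[0,0,0],46]])

```text
clock: 13.05
eef_pos: [0.4579, 0.2613, 0.1098]
eef_rot: [0.627, 0.779, -0.002, -0.001]
contact_force: [0.4, -0.2, 0.7]
finger_gap: 0.525
grasp_force: 0.0
```

>>> step_arm(series=[[[0,0,-0.45],[0,0,0],46],[[0,0,-0.45],[0,0,0],46],[[-0.35,0,0],[0,0,0],0],[[-0.35,0,0],[0,0,0],0],[[0,0,0],[0,0,0],0]])

```text
clock: 13.55
eef_pos: [0.4724, 0.2033, 0.184]
eef_rot: [0.629, 0.777, -0.0, 0.001]
contact_force: [0.2, 0.2, -0.3]
finger_gap: 0.338
grasp_force: 0.0
```

Run:
```python
from h import *
st()
c=snap('wrist','w8.png'); sd=snap('side','s8.png')['image'][:,:,::-1]
im=c['image'][:,:,::-1]
a=np.radians(12.35); Y=np.array([-np.sin(a),np.cos(a),0]); S=np.array([.4592,.2622,.06]); H=S+.022*Y+[0,0,.004]
for A in(.45,.6,.75): print(A,proj(c,H+.06*(np.sin(A)*Y+np.cos(A)*np.array([0,0,1])))); 
cv2.imwrite('pics/w8o.png',np.hstack([cv2.resize(im[0:260,220:420],(400,520)),cv2.resize(sd[180:250,205:259],(400,520),interpolation=3)]))
```

```text
t 13.55 p [0.4724 0.2033 0.184 ] yaw 12.03 z [ 0.001 -0.001 -1.   ] F [ 0.17  0.2  -0.26] gap 29.4 gf 0.0 q [-0.83  0.27  0.41  1.98 -0.13  0.92 -0.14]
0.45 [[315.48982199  70.75240189]]
0.6 [[315.41281281  57.24679715]]
0.75 [[315.35587452  45.96579328]]
```

View pics/w8o.png

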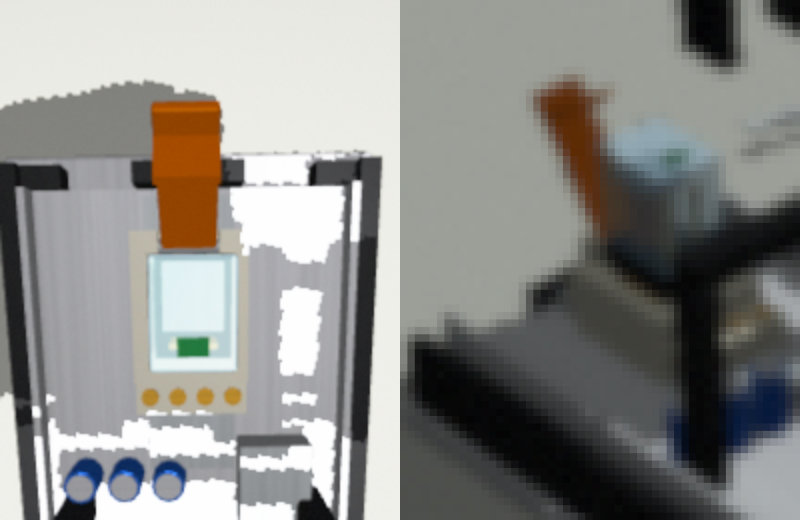

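```bash
python3 -c "
from h import *
f=plan([.441,.3452,.184],12.35,0)
plan([.441,.3452,.103],12.35,0,frm=f)"
```

```text
[[[0.442,-0.001,-0.001],[0.0,-0.0,-0.0],0],[[0.442,-0.001,-0.002],[0.0,-0.0,-0.0],0],[[0.442,-0.001,-0.002],[0.0,-0.0,-0.0],0],[[0.442,-0.001,-0.002],[0.0,-0.0,-0.0],0]]
[[[0.0,0.0,0.506],[0.0,0.0,0.0],0],[[0.0,0.0,0.506],[0.0,0.0,0.0],0]]
```

>>> step_arm(series=[[[0.442,0,0],[0,0,0],0],[[0.442,0,0],[0,0,0],0],[[0.442,0,0],[0,0,0],0],[[0.442,0,0],[0,0,0],0],[[0,0,0],[0,0,0],0]])

```text
clock: 14.15
eef_pos: [0.4377, 0.3531, 0.1827]
eef_rot: [0.622, 0.783, 0.001, -0.001]
contact_force: [-0.1, -0.3, -0.4]
finger_gap: 0.006
grasp_force: 0.0
```

>>> step_arm(series=[[[0,0,0.4],[0,0,0],0],[[0,0,0.4],[0,0,0],0],[[0,0,0.2],[0,0,0],0],[[0,0,0],[0,0,0],0],[[0,0,0],[0,0,0],0]])

```text
clock: 14.65
eef_pos: [0.441, 0.3462, 0.1033]
eef_rot: [0.626, 0.78, 0.0, -0.0]
contact_force: [0.4, 0.0, -0.3]
finger_gap: 0.004
grasp_force: 0.0
```

Run:
```python
from h import *
st()
c=snap('wrist','w9.png'); sd=snap('side','s9.png')['image'][:,:,::-1]; t=snap('top')['image'][:,:,::-1]
im=c['image'][:,:,::-1]
cv2.imwrite('pics/w9o.png',np.hstack([cv2.resize(im[180:440,220:420],(400,520)),np.vstack([cv2.resize(sd[170:250,190:270],(400,260),interpolation=3),cv2.resize(t[230:330,140:240],(400,260))])]))
a=np.radians(12.35); print(np.array([[np.cos(a),np.sin(a)],[-np.sin(a),np.cos(a)]])@(monitor.get_obs()['eef_pos'][:2]-np.array([.4592,.2622])))
```

```text
t 14.65 p [0.441  0.3462 0.1033] yaw 12.43 z [-0.  0. -1.] F [ 0.41  0.02 -0.26] gap 0.4 gf 0.0 q [-0.98  0.44  0.32  1.95 -0.19  0.78 -0.35]
[0.00095425 0.0859634 ]
```

View pics/w9o.png

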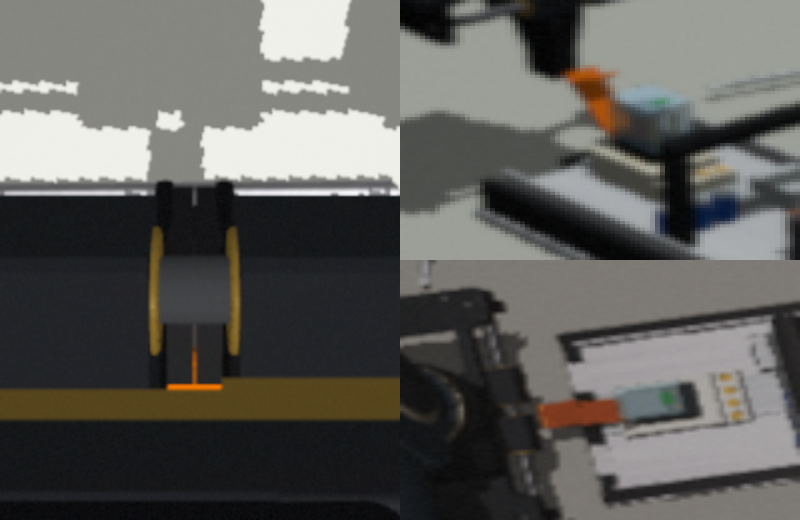

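>>> step_arm(series=[[[-0.1,0,0],[0,0,0],0],[[-0.1,0,0],[0,0,0],0],[[-0.1,0,0],[0,0,0],0],[[-0.1,0,0],[0,0,0],0],[[-0.05,0,0],[0,0,0],0]])

```text
clock: 15.3
eef_pos: [0.4491, 0.309, 0.1032]
eef_rot: [0.627, 0.779, -0.0, 0.0]
contact_force: [-0.7, 0.8, 0.0]
finger_gap: 0.001
grasp_force: 0.2
```

>>> step_arm(series=[[[-0.04,0,0],[0,0,0],0],[[-0.04,0,0],[0,0,0],0],[[0,0,0],[0,0,0],0]])

```text
clock: 15.6
eef_pos: [0.4502, 0.3037, 0.103]
eef_rot: [0.627, 0.779, -0.0, 0.0]
contact_force: [-0.5, 0.3, -0.6]
finger_gap: 0.003
grasp_force: 0.0
```

>>> step_arm(series=[[[-0.03,0,0],[0,0,0],0],[[-0.03,0,0],[0,0,0],0],[[0,0,0],[0,0,0],0]])

```text
clock: 15.9
eef_pos: [0.4512, 0.2992, 0.1031]
eef_rot: [0.627, 0.779, -0.0, 0.0]
contact_force: [-0.2, -0.5, -0.7]
finger_gap: 0.006
grasp_force: 0.0
```

>>> step_arm(series=[[[-0.015,0,0],[0,0,0],0],[[-0.015,0,0],[0,0,0],0],[[0,0,0],[0,0,0],0]])

```text
clock: 16.2
eef_pos: [0.4517, 0.297, 0.1031]
eef_rot: [0.627, 0.779, -0.0, -0.0]
contact_force: [-0.4, -0.2, -0.3]
finger_gap: 0.006
grasp_force: 0.0
```

>>> step_arm(series=[[[-0.013,0,0],[0,0,0],0],[[0,0,0],[0,0,0],0]])

```text
clock: 16.4
eef_pos: [0.4518, 0.2963, 0.1031]
eef_rot: [0.627, 0.779, 0.0, -0.0]
contact_force: [-0.0, 0.5, -0.6]
finger_gap: 0.003
grasp_force: 0.4
```

>>> step_arm(series=[[[-0.013,0,0],[0,0,0],0],[[0,0,0],[0,0,0],0]])

```text
clock: 16.6
eef_pos: [0.4519, 0.2962, 0.1031]
eef_rot: [0.626, 0.78, 0.001, -0.0]
contact_force: [-0.6, 3.4, -0.1]
finger_gap: 0.004
grasp_force: 1.8
```

Run:
```python
from h import *
st()
c=snap('wrist','w10.png'); sd=snap('side','s10.png')['image'][:,:,::-1]
im=c['image'][:,:,::-1]
cv2.imwrite('pics/w10o.png',np.hstack([cv2.resize(im[180:440,220:420],(400,520)),cv2.resize(sd[170:250,205:265],(400,520),interpolation=3)]))
```

```text
t 16.6 p [0.4519 0.2962 0.1031] yaw 12.44 z [-0.     0.001 -1.   ] F [-0.64  3.44 -0.06] gap 0.4 gf 1.8 q [-0.91  0.41  0.32  1.99 -0.19  0.76 -0.26]
```

View pics/w10o.png

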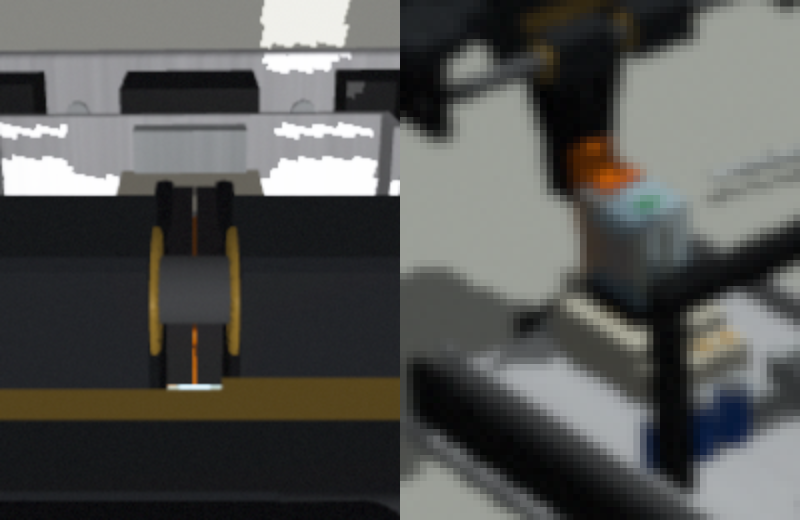

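>>> step_arm(series=[[[0.1,0,0],[0,0,0],0],[[0.2,0,0],[0,0,0],0],[[0,0,-0.5],[0,0,0],30],[[0,0,-0.5],[0,0,0],60],[[0,0,-0.2],[0,0,0],60]])

```text
clock: 17.2
eef_pos: [0.4485, 0.3204, 0.2027]
eef_rot: [0.626, 0.779, 0.003, 0.001]
contact_force: [0.8, -0.7, 0.3]
finger_gap: 0.192
grasp_force: 0.0
```

```bash
python3 -c "
from h import *
st()
f=plan([.4775,.1795,.2],102.35,60)"
```

```text
t 17.2 p [0.4485 0.3204 0.2027] yaw 12.43 z [ 0.005  0.003 -1.   ] F [ 0.84 -0.7   0.29] gap 16.7 gf 0.0 q [-0.99  0.3   0.36  1.88 -0.12  0.98 -0.36]
[[[-0.15,-0.002,0.002],[0.001,0.0,-0.167],60],[[-0.148,-0.022,0.002],[0.001,0.0,-0.167],60],[[-0.144,-0.041,0.002],[0.001,0.0,-0.167],60],[[-0.138,-0.059,0.002],[0.001,0.0,-0.167],60],[[-0.129,-0.077,0.002],[0.001,0.0,-0.167],60]]
[[[-0.118,-0.093,0.002],[0.001,0.0,-0.167],60],[[-0.105,-0.107,0.002],[0.001,0.0,-0.167],60],[[-0.09,-0.12,0.003],[0.001,0.0,-0.167],60],[[-0.073,-0.131,0.003],[0.001,0.0,-0.167],60],[[-0.056,-0.139,0.003],[0.001,0.0,-0.167],60]]
[[[-0.037,-0.145,0.003],[0.001,0.0,-0.167],60],[[-0.018,-0.149,0.003],[0.001,0.0,-0.167],60]]
```

>>> step_arm(series=[[[-0.15,0,0],[0,0,-0.167],60],[[-0.148,-0.022,0],[0,0,-0.167],60],[[-0.144,-0.041,0],[0,0,-0.167],60],[[-0.138,-0.059,0],[0,0,-0.167],60],[[-0.129,-0.077,0],[0,0,-0.167],60]])

```text
clock: 17.7
eef_pos: [0.4591, 0.26, 0.1991]
eef_rot: [0.339, 0.941, -0.0, 0.0]
contact_force: [-0.0, 0.5, -1.0]
finger_gap: 0.639
grasp_force: 0.0
```

>>> step_arm(series=[[[-0.118,-0.093,0],[0,0,-0.167],60],[[-0.105,-0.107,0],[0,0,-0.167],60],[[-0.09,-0.12,0],[0,0,-0.167],60],[[-0.073,-0.131,0],[0,0,-0.167],60],[[-0.056,-0.139,0],[0,0,-0.167],60]])

```text
clock: 18.2
eef_pos: [0.4715, 0.2012, 0.199]
eef_rot: [0.018, 1.0, -0.0, -0.0]
contact_force: [0.8, -0.8, 0.3]
finger_gap: 0.688
grasp_force: 0.0
```

>>> step_arm(series=[[[-0.037,-0.145,0],[0,0,-0.167],60],[[-0.018,-0.149,0],[0,0,-0.167],60],[[0,0,0],[0,0,0],60],[[0,0,0],[0,0,0],60],[[0,0,0],[0,0,0],60]])

```text
clock: 18.7
eef_pos: [0.4763, 0.1788, 0.1991]
eef_rot: [-0.109, 0.994, 0.0, -0.0]
contact_force: [-0.8, 0.8, -0.3]
finger_gap: 0.69
grasp_force: 0.0
```

```bash
python3 -c "
from h import *
st()
f=plan([.4775,.1795,.109],102.35,60)
c=snap('wrist','w11.png'); s=snap('side','s11.png')
im=c['image'][:,:,::-1]; sd=s['image'][:,:,::-1]
cv2.imwrite('pics/w11o.png',np.hstack([cv2.resize(im,(480,360)),cv2.resize(sd[170:280,200:310],(320,360),interpolation=3)]))"
```

```text
t 18.7 p [0.4763 0.1788 0.1991] yaw 102.54 z [-0.  0. -1.] F [-0.85  0.78 -0.26] gap 60.1 gf 0.0 q [-0.57  0.23  0.15  1.97 -0.04  0.95  1.39]
[[[-0.006,0.002,0.375],[0.0,-0.0,0.001],60],[[-0.006,0.002,0.375],[0.0,-0.0,0.001],60],[[-0.006,0.002,0.375],[0.0,-0.0,0.001],60]]
```

View pics/w11o.png

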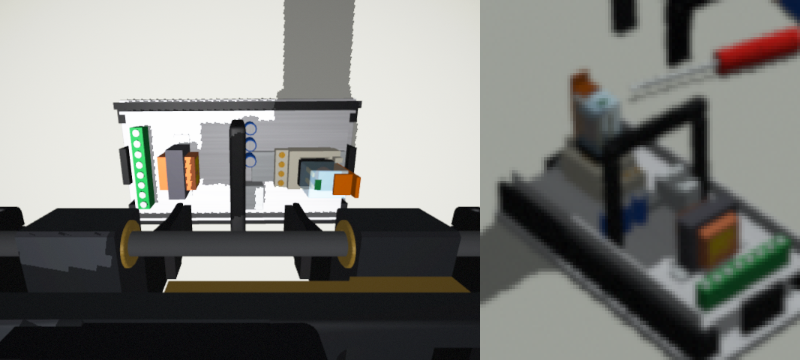

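>>> step_arm(series=[[[-0.01,0,0.4],[0,0,0],60],[[0,0,0.4],[0,0,0],60],[[0,0,0.325],[0,0,0],60],[[0,0,0],[0,0,0],60],[[0,0,0],[0,0,0],10]], force=45)

```text
clock: 19.3
eef_pos: [0.4774, 0.1783, 0.1094]
eef_rot: [-0.11, 0.994, -0.0, -0.0]
contact_force: [-0.1, 0.0, 0.5]
finger_gap: 0.659
grasp_force: 0.0
```

>>> step_arm(series=[[[0,0,0],[0,0,0],10],[[0,0,0],[0,0,0],10],[[0,0,0],[0,0,0],10],[[0,0,0],[0,0,0],10],[[0,0,0],[0,0,0],10]])

```text
clock: 19.8
eef_pos: [0.4774, 0.1779, 0.1095]
eef_rot: [-0.109, 0.994, 0.0, 0.0]
contact_force: [-0.2, 0.6, -0.6]
finger_gap: 0.23
grasp_force: 0.0
```

```bash
python3 -c "
from h import *
st()"
```

```text
t 19.8 p [0.4774 0.1779 0.1095] yaw 102.57 z [ 0.001  0.    -1.   ] F [-0.24  0.58 -0.64] gap 20.0 gf 0.0 q [-0.56  0.35  0.14  2.05 -0.07  0.75  1.42]
```

Still closing; finish the grip, then lift slowly.

>>> step_arm(series=[[[0,0,0],[0,0,0],10],[[0,0,0],[0,0,0],10],[[0,0,0],[0,0,0],10],[[0,0,0],[0,0,0],10]])

```text
clock: 20.2
eef_pos: [0.4771, 0.1787, 0.1093]
eef_rot: [-0.11, 0.994, 0.001, 0.0]
contact_force: [-0.4, 4.3, 2.6]
finger_gap: 0.152
grasp_force: 45.0
```

>>> step_arm(series=[[[0,0,-0.03],[0,0,0],10],[[0,0,-0.05],[0,0,0],10],[[0,0,-0.08],[0,0,0],10],[[0,0,-0.08],[0,0,0],10],[[0,0,0],[0,0,0],10]])

```text
clock: 20.7
eef_pos: [0.4779, 0.1778, 0.1293]
eef_rot: [-0.109, 0.994, 0.0, 0.001]
contact_force: [0.1, 0.2, -5.6]
finger_gap: 0.154
grasp_force: 45.0
```

```bash
python3 -c "
from h import *
st(); print(monitor.get_obs()['ft_torque'])"
```

```text
t 20.7 p [0.4779 0.1778 0.1293] yaw 102.55 z [ 0.002  0.001 -1.   ] F [ 0.12  0.2  -5.57] gap 13.4 gf 45.0 q [-0.56  0.32  0.15  2.03 -0.07  0.79  1.42]
[ 0.11770681 -0.01886092 -0.00322142]
```

>>> step_arm(series=[[[0,0,-0.1],[0,0,0],10],[[0,0,-0.15],[0,0,0],10],[[0,0,-0.2],[0,0,0],10],[[0,0,-0.2],[0,0,0],10],[[0,0,-0.2],[0,0,0],10]])

```text
clock: 21.2
eef_pos: [0.4772, 0.1778, 0.1978]
eef_rot: [-0.109, 0.994, 0.0, 0.0]
contact_force: [0.6, 0.6, -6.1]
finger_gap: 0.154
grasp_force: 45.0
```

>>> step_arm(series=[[[0,0,-0.12],[0,0,0],10],[[0,0,-0.06],[0,0,0],10],[[0,0,-0.03],[0,0,0],10],[[0,0,0],[0,0,0],10],[[0,0,0],[0,0,0],10]])

```text
clock: 21.7
eef_pos: [0.4768, 0.1777, 0.2124]
eef_rot: [-0.11, 0.994, -0.0, -0.001]
contact_force: [0.2, 0.1, -7.6]
finger_gap: 0.155
grasp_force: 45.0
```

>>> step_arm(series=[[[0,0,0],[0,0,0],10],[[0,0,0],[0,0,0],10],[[0,0,0],[0,0,0],10],[[0,0,0],[0,0,0],10],[[0,0,0],[0,0,0],10]])

```text
clock: 22.2
eef_pos: [0.4772, 0.1779, 0.213]
eef_rot: [-0.11, 0.994, 0.0, -0.0]
contact_force: [-0.7, -0.3, -6.4]
finger_gap: 0.153
grasp_force: 45.0
```

```bash
python3 -c "
from h import *
st(); print(monitor.get_obs()['ft_torque'])
c=snap('wrist'); s=snap('side')
im=c['image'][:,:,::-1]; sd=s['image'][:,:,::-1]
cv2.imwrite('pics/w12o.png',np.hstack([cv2.resize(im[100:340],(400,150)).repeat(2,0)[:300],cv2.resize(sd[130:280,190:340],(400,400),interpolation=3)[:300]]))"
```

```text
t 22.2 p [0.4772 0.1779 0.213 ] yaw 102.58 z [-0.  0. -1.] F [-0.75 -0.26 -6.42] gap 13.3 gf 45.0 q [-0.57  0.21  0.16  1.95 -0.04  0.98  1.39]
[0.08317254 0.03347156 0.02664626]
```

View pics/w12o.png

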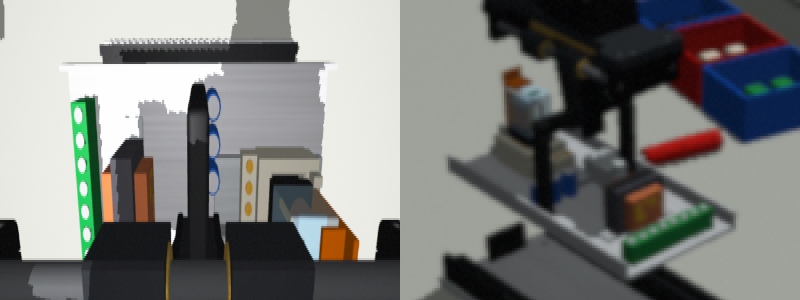

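```bash
python3 -c "
from h import *
print(arm.finish_job()); st()"
```

```text
the job is handed in; nothing more can be done
None
the job is handed in; nothing more can be done
```

The good relay is fully home in the socket with the clip shut over it, and the arm is holding the tray by its handle about 10 cm above the nest, level and still by the last readings and pictures; the job is handed in, but no verdict came back.

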